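# Set out the snail netsuke for its catalogue photograph

## Robot

A 6-joint arm with a two-finger parallel gripper is mounted at the origin on the work surface. World frame = base frame: x ahead of the robot, y to its left, z up, the work surface at z = 0. Lengths are in m, angles in rad, forces in N, time in s.
With the tool pointing down it reaches from about 0.3 to 0.775 m from the base axis. Payload 14.6 kg.
Tool frame: the origin (TCP) lies at the very end of the fingers, on their centre line; the grasp point (between the pads) lies 19 mm behind it; z points along the fingers, y is the line along which they close (so a half turn about z gives the same grasp; the last joint's range is limited). The gripper opens to 94 mm and grips with 3 to 60 N. Pads are 16 mm wide; open, the fingers measure 119 mm over their backs; the gripper's body (75 mm by 177 mm) begins 78 mm behind the grasp point.
Start: joints at [-1.255, 0.3, 1.521, -0, 1.321, -0.067], TCP at [0.205, -0.51, 0.205] pointing down, gripper open.
Joint ranges: [-3.03, 3.03], [-0.79, 2.21], [0.23, 2.52], [-1.04, 4.18], [0, 3.07], [-2.55, 2.55]. Speed limits (rad/s): [2.22, 2.22, 2.57, 3.14, 3.14, 3.14].

## Interface

Orientations are given as [roll, pitch, yaw] about the fixed x, y, z axes, in that order (R = Rz(yaw) Ry(pitch) Rx(roll)).
In Python, from station import ctrl gives the robot as it stands.
- The arm moves only by the tool carry_out, never from a script. Its argument "motion" is text: rows parted by semicolons, each of 7 numbers parted by spaces: the shift along the world's x, y, z in m, then the turn, a rotation vector about the world's x, y, z in degrees, then the closure in counts, from 0 (fully open) to 255 (shut). In form: dx dy dz wx wy wz hand; .... A call has 1 to 20 rows; each row shifts and turns the commanded pose from where the row before left it; what a row does not reach is not made up. A row lasts 1/12 s, in which the tool goes at most 41.7 mm and 7.16 degrees, less where a joint would pass 70% of its speed; a pose out of reach is approached as far as the arm can. A call is refused whole if a number of a shift passes 0.0417 or a number of a turn 7.16, either way. A call with a gripper value outside its range is refused whole. The fingers move at their own pace and stop on an object; "grip_force" is the grip in N (left out, the last holds). Time passes only in rows, so rows that do not move let the fingers close. It gives the time, the measured TCP pose, the force, the opening and the grip force at its end, in the units of the state.
- ctrl.get_obs(): the state, without advancing time (a new reading comes with each control period).
- ctrl.camera(name): name is "side" or "top"; returns a dict with "pixels" (400x640x3 uint8, red, green, blue), "range_z" (400x640 float32, m along the optical axis (not along the pixel's ray), 0 where there is no reading), "K" (3x3 intrinsics, pixels), "position" and "attitude" of the camera in the world. Camera axes: x right, y up, looking along -z (the intrinsics and any distortion apply to the point x, -y, -z); pixel columns grow to the right and rows downward; lengths in m; the calibration is good to about 2 mm. A picture is of the moment at which its call begins.
- ctrl.hand_in(): hands the job in; it is judged then, once.
The state is a dict: "time_s": time; "qpos": joint angles; "joint_vel": joint speeds; "tau": joint torques, N m; "ee_pos": TCP position; "eef_rot": TCP orientation; "force": force on the tool from outside, world axes, zero at the start; "moment": the same for the moment, N m; "grip_width": finger opening in m; "grip_force": force on a finger pad.
Only numpy, scipy, OpenCV 4.12 (cv2) and the standard library are available. Lean on these libraries where they do the work, as an engineer would, in place of code of your own. Each camera call takes 0.05 s, during which the arm holds its last target. There are 200 camera calls.

## Task

Set out the snail for its catalogue photograph on the black slate board, whose brass-striped edge is the front: put the pale maple offcut in the middle of the board, midway between the terracotta pot and the blue jar and with its long side running from one towards the other, then set the snail upright on the middle of the offcut. Put the green stone straight in front of the offcut, stand the pale stone seal straight behind the offcut, and put the brass tin straight in front of the terracotta pot, in each case leaving about 3 cm of clear board between the two. Do not shift the pot or the jar, and leave everything upright and let go.

Things in the scene. Friction and masses are not known exactly. Their poses are not given: they have to be found in the camera images.
- board: Black slate photo board, 250 (x) by 340 (y) by 10 mm thick, fixed flat on the bench, left or right. Origin at the centre of its underside. The brass-striped edge is the front (-x) and faces the robot within 0.2 rad; +x is to the back, +y to its left, z up. Pot and jar stand on it 135 mm left and right of its centre, either way round.
- pot: Round terracotta hand-warmer pot with a black iron grille on top, 76 mm across at its widest, 55 mm high, about 450 g, standing loose on the board. Origin at the centre of its underside, axes parallel to the board's. Leave it where it is.
- jar: Round blue glazed jar with a white knobbed lid, 64 mm across, 55 mm high, about 350 g, standing loose on the board. Origin at the centre of its underside, axes parallel to the board's. Leave it where it is.
- offcut: Pale maple block with brown bark at one end, 42 (x) by 56 (y, the long side) by 30 mm high, about 60 g. Like the other four loose things it starts upright, at any yaw, on a 4 mm thick grey rubber work mat (240 by 290 mm, fixed beside the board). Origin at the centre of its underside. Not the dark walnut block near the chest.
- snail: Reddish-brown camellia-wood snail, about 40 g: flat foot 46 (x) by 24 (y) by 8 mm, with a round shell 32 mm in diameter, 24 mm wide (flat sides to +y and -y, to grip), reaching 38 mm high, centred 4 mm towards +x; horned head at -x. Origin at the centre of the underside of the foot.
- stone: Mottled green beach pebble, 48 mm (x) by 40 mm (y) by 24 mm high, about 50 g, flat underneath, rounded sides, widest 6 to 16 mm above its underside. Origin at the centre of its underside.
- seal: Pale cream stone signature seal with a red band at the foot, standing upright: 22 by 22 mm square, 40 mm high, with a 14 mm square knob on top (46 mm in all), about 50 g. Origin at the centre of its underside, x and y square to its sides.
- tin: Round brass wax tin, 44 mm in diameter, 24 mm high, about 60 g. Origin at the centre of its underside.
There are look-alikes about, which are no part of the job. What is shaped like the stone but pink is not meant. Several things look just like the seal: the one meant starts farthest to the robot's right.

How it is judged:
By the outcome, as a careful person would: the job done as asked, in the order asked, and still so for the second after the job is handed in, with the robot touching nothing.
It also fails if it takes over 118 s, if anything falls off the work surface, if the arm or the gripper's body presses on something with over 40 N, if the wrist force passes 120 N, or if a joint passes its speed limit or range.

## Working session

There is one attempt and no reset: what is moved stays moved. The work goes in short steps, Python scripts to look and compute and a tool call to move; the robot and the scene stay as the last step left them, time stands still between calls to the robot, and variables do not carry over. Pictures are saved under pics/ and viewed, at most 14 in all, crops included, and the job is handed in when it is done.

Besides the shell and the picture viewer there is one more tool, called after "Call:" by a JSON object that holds its "op" and its "data", one argument or row to a line. carry_out: Moves the arm, as the interface text tells. Its arguments: {"type":"object","properties":{"motion":{"type":"string"},"grip_force":{"type":"number"}},"required":["motion"]}

```bash
ls; mkdir -p pics; cat > h.py <<'E'
import numpy as np, cv2
from station import ctrl
def snap(name,fn=None):
    c=ctrl.camera(name)
    if fn: cv2.imwrite('pics/'+fn,c['pixels'][:,:,::-1])
    return c
def pts(c):
    K=c['K'];z=c['range_z'];v,u=np.mgrid[0:400,0:640]
    p=np.stack([(u-K[0,2])/K[0,0]*z,-(v-K[1,2])/K[1,1]*z,-z],-1)
    return p@rot(c).T+c['position']
def rot(c):
    a=np.array(c['attitude'],float)
    if a.shape==(3,3): return a
    from scipy.spatial.transform import Rotation as R
    return (R.from_euler('xyz',a) if a.size==3 else R.from_quat(a)).as_matrix()
E
python3 - <<'E'
from h import *
for n in('side','top'):
    c=snap(n,n+'0.png'); print(n,{k:v for k,v in c.items() if k not in('pixels','range_z')}); np.savez(n+'0.npz',**c)
print(ctrl.get_obs())
E
```

```text
pics
side {'K': array([[435.80549736,   0.        , 315.30669733],
       [  0.        , 435.80549736, 199.96975453],
       [  0.        ,   0.        ,   1.        ]]), 'position': array([0.25388029, 0.60909755, 0.90690393]), 'attitude': array([ 0.67674062, -0.00781096, -2.67234177])}
top {'K': array([[408.84924726,   0.        , 320.14749529],
       [  0.        , 408.84924726, 202.37099478],
       [  0.        ,   0.        ,   1.        ]]), 'position': array([ 3.19509514e-01, -6.37381015e-04,  1.11981710e+00]), 'attitude': array([ 0.22288932, -0.00310417, -1.53807545])}
{'time_s': 0.1, 'qpos': array([-1.25459650e+00,  3.00416300e-01,  1.52152029e+00, -2.04481780e-05,
        1.32066612e+00, -6.65974321e-02]), 'joint_vel': array([ 8.20225122e-04, -9.84808033e-04, -1.07178066e-06, -2.81514767e-04,
        7.92206236e-04, -5.99376771e-04]), 'tau': array([ 2.67878619e-03, -5.32636106e+01, -3.53278828e+01,  7.10420567e-02,
        2.34979566e-02, -6.90678098e-05]), 'ee_pos': array([ 0.20535678, -0.50997836,  0.20494209]), 'eef_rot': array([-3.14058352e+00, -4.74544611e-05,  3.82802310e-01]), 'force': array([ 0.13766788, -0.15918267,  0.17645568]), 'moment': array([-0.04967744,  0.01338655,  0.02165831]), 'grip_force': 0.0, 'grip_width': 0.09392528281912499}
```

View pics/top0.png

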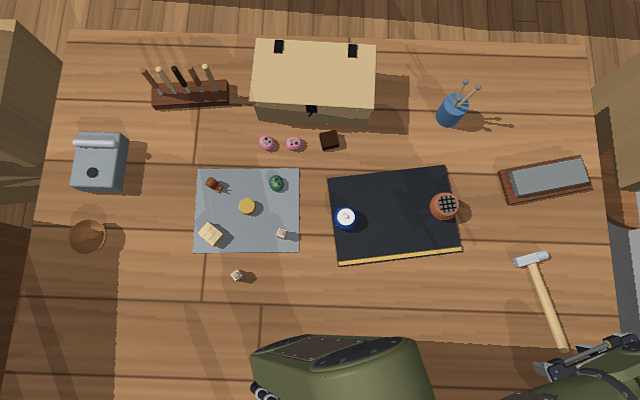

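View pics/side0.png

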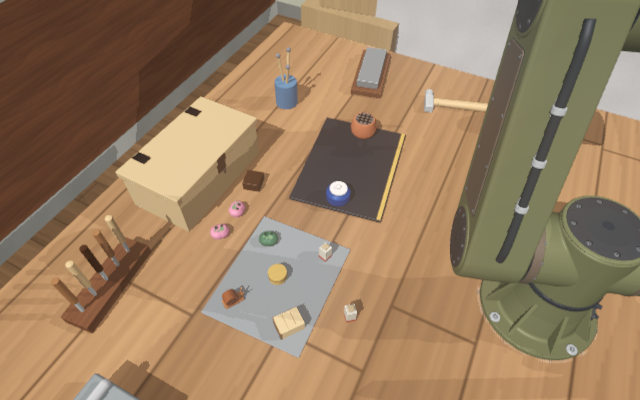

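The top view shows the mat at (247,210), with the snail (215,185), stone (277,183), tin (247,206), offcut (210,234) and seal (282,233). A second seal lies off the mat at (237,275). The board is at (395,215), with the jar (345,217) on the left, the pot (444,206) on the right and the brass edge facing the robot.

```bash
cat > m.py <<'E'
from h import *
def comps(c,reg,zlo,zhi=.08,amin=20):
    P=pts(c); x0,x1,y0,y1=reg
    m=((P[...,2]>zlo)&(P[...,2]<zhi)&(P[...,0]>x0)&(P[...,0]<x1)&(P[...,1]>y0)&(P[...,1]<y1)&(c['range_z']>0)).astype('uint8')
    n,l,s,ce=cv2.connectedComponentsWithStats(m)
    out=[]
    for i in range(1,n):
        if s[i,4]<amin: continue
        q=P[l==i]; top=np.percentile(q[:,2],95); t=q[q[:,2]>top-.004]
        r=cv2.minAreaRect((t[:,:2]*1000).astype('float32'))
        out.append((ce[i].round(),s[i,4],c['pixels'][l==i].mean(0).round(),'top z %.4f'%top,'topc',t[:,:2].mean(0).round(4),'rect',np.round(r[0],1),np.round(r[1],1),round(r[2],1)))
    return out
E
python3 - <<'E'
from m import *
for n in('side','top'):
    c=dict(np.load(n+'0.npz')); P=pts(c); print(n)
    hsv=cv2.cvtColor(c['pixels'],cv2.COLOR_RGB2HSV)
    ctr=(350,165) if n=='side' else (395,215)
    # board: dark near ctr
    m=((c['pixels'].max(-1)<60)&(P[...,2]>0.002)&(P[...,2]<.02)).astype('uint8')
    k,l,s,ce=cv2.connectedComponentsWithStats(m); i=1+np.argmax(s[1:,4]); q=P[l==i]
    print('board z',np.median(q[:,2]),cv2.minAreaRect((q[:,:2]*1000).astype('float32')))
    # brass
    h,sa,v=hsv[...,0],hsv[...,1],hsv[...,2]
    m=((h>18)&(h<32)&(sa>120)&(v>120)&(P[...,2]>0.004)&(P[...,2]<.02)).astype('uint8')
    k,l,s,ce=cv2.connectedComponentsWithStats(m); i=1+np.argmax(s[1:,4]); q=P[l==i]
    print('brass',s[i],cv2.minAreaRect((q[:,:2]*1000).astype('float32')))
    m=cv2.inRange(c['pixels'],(100,110,115),(160,165,175))*((P[...,2]<.02)&(P[...,2]>0))
    k,l,s,ce=cv2.connectedComponentsWithStats(m.astype('uint8')); 
    for i in range(1,k):
        if s[i,4]>1500: q=P[l==i]; print('mat z',np.median(q[:,2]),cv2.minAreaRect((q[:,:2]*1000).astype('float32')))
    for o in comps(c,(.2,.6,-.4,.42),.014,.075): print(*o)
im=cv2.imread('pics/top0.png')[155:265,185:305]; a=cv2.resize(im,None,fx=3.3,fy=3.3,interpolation=2)
im=cv2.imread('pics/side0.png')[215:350,200:360]; b=cv2.resize(im,None,fx=2.5,fy=2.5,interpolation=2)
o=np.zeros((400,800,3),'uint8'); o[:a.shape[0],:a.shape[1]]=a;o[:b.shape[0],400:400+b.shape[1]]=b
cv2.imwrite('pics/crop.png',o)
E
```

```text
sideTraceback (most recent call last):
  File "<stdin>", line 8, in <module>
    return _wrapfunc(a, 'argmax', axis=axis, out=out, **kwds)
    return bound(*args, **kwds)
ValueError: attempt to get argmax of an empty sequence
```

```bash
python3 - <<'E'
from m import *
for n,pp in(('side',[(350,150),(338,187),(278,290),(420,230),(363,125)]),('top',[(395,215),(345,217),(230,195),(250,320),(444,206)])):
    c=dict(np.load(n+'0.npz')); P=pts(c)
    print(n,(c['range_z']==0).mean())
    for u,v in pp: print((u,v),c['range_z'][v,u],P[v,u].round(3),c['pixels'][v,u])
E
```

```text
side 0.00378515625
(350, 150) 1.2687031 [ 0.568 -0.25   0.01 ] [82 71 68]
(338, 187) 1.1113198 [ 0.523 -0.064  0.062] [250 246 245]
(278, 290) 0.9924848 [0.532 0.233 0.004] [164 167 167]
(420, 230) 1.1048977 [ 0.297 -0.078 -0.   ] [189 147 104]
(363, 125) 1.2530966 [ 0.557 -0.306  0.066] [208 140 103]
top 0.00413671875
(395, 215) 1.1347661 [ 0.543 -0.205  0.006] [48 50 55]
(345, 217) 1.077943 [ 0.522 -0.063  0.06 ] [220 213 210]
(230, 195) 1.1485775 [0.585 0.258 0.003] [141 147 149]
(250, 320) 1.0772735 [0.249 0.179 0.   ] [143 104  74]
(444, 206) 1.080625 [ 0.56  -0.324  0.065] [101  91  83]
```

```bash
python3 - <<'E'
from m import *
f=lambda q: np.concatenate([np.ravel(x) for x in cv2.minAreaRect((q[:,:2]*1000).astype('float32'))]).round(1)
for n in('side','top'):
    c=dict(np.load(n+'0.npz')); P=pts(c); print(n)
    hsv=cv2.cvtColor(c['pixels'],cv2.COLOR_RGB2HSV); h,sa,v=[hsv[...,i].astype(int) for i in range(3)]
    near=(P[...,0]>.3)&(P[...,0]<.75)&(P[...,1]<.02)&(P[...,1]>-.45)&(P[...,2]<.02)
    def big(m,name):
        k,l,s,ce=cv2.connectedComponentsWithStats(m.astype('uint8'))
        i=1+np.argmax(s[1:,4]); q=P[l==i]; print(name,s[i,4],'z %.4f'%np.median(q[:,2]),f(q))
    big(near&(v<100)&(sa<70)&(P[...,2]>.003),'board')
    big(near&(h>18)&(h<32)&(sa>110)&(v>110)&(P[...,2]>0.004),'brass')
    near2=(P[...,0]>.3)&(P[...,0]<.75)&(P[...,1]<.42)&(P[...,1]>.05)&(P[...,2]<.015)
    big(near2&(sa<40)&(v>110),'mat')
    for o in comps(c,(.3,.68,-.4,.42),.014,.075): print(*o)
im=cv2.imread('pics/top0.png')[155:265,185:305]; a=cv2.resize(im,None,fx=3.3,fy=3.3,interpolation=2)
im=cv2.imread('pics/side0.png')[215:350,200:360]; b=cv2.resize(im,None,fx=2.5,fy=2.5,interpolation=2)
o=np.zeros((400,800,3),'uint8'); o[:a.shape[0],:a.shape[1]]=a;o[:b.shape[0],400:400+b.shape[1]]=b
cv2.imwrite('pics/crop.png',o)
E
```

```text
side
board 6368 z 0.0117 [ 551.3 -197.6  234.3  339.3    9.1]
brass 379 z 0.0120 [ 428.6 -217.9   11.6  335.5    8.9]
mat 9857 z 0.0053 [544.7 205.8 239.9 291.3   2.5]
[363. 125.] 565 [161. 112.  86.] top z 0.0701 topc [ 0.564  -0.3328] rect [ 564.5 -333.6] [59.3 59.7] 78.3
[338. 193.] 507 [150. 153. 179.] top z 0.0597 topc [ 0.5225 -0.066 ] rect [523.5 -67.2] [43.7 44.3] 44.0
[268. 238.] 234 [111. 136. 109.] top z 0.0311 topc [0.6189 0.1272] rect [618.  126.8] [36.7 26.9] 27.0
[325. 250.] 163 [201. 190. 172.] top z 0.0513 topc [0.4767 0.1039] rect [476.8 103.1] [17.1 14.8] 78.8
[277. 273.] 302 [211. 179. 111.] top z 0.0313 topc [0.5496 0.2028] rect [550.2 202.6] [41.2 42.4] 28.3
[231. 296.] 252 [143.  97.  71.] top z 0.0436 topc [0.6096 0.3037] rect [609.7 303.7] [22.5 23.8] 59.4
[350. 311.] 167 [197. 183. 162.] top z 0.0479 topc [0.362  0.2151] rect [362.3 214.4] [14.3 14.8] 42.0
[288. 321.] 618 [223. 199. 157.] top z 0.0373 topc [0.4692 0.2954] rect [469.3 295.2] [55.8 43.2] 53.2
top
board 8699 z 0.0095 [ 552.9 -197.4  234.9  338.8    8.9]
brass 511 z 0.0097 [ 430.5 -216.3   11.5 
[... 292 characters left out ...]
 71.  45.] top z 0.0279 topc [0.5965 0.2823] rect [597.5 282.3] [3.2 9.7] 56.3
[444. 206.] 642 [117.  83.  66.] top z 0.0683 topc [ 0.5648 -0.3311] rect [ 565.4 -331.5] [59.1 60.1] 88.9
[247. 206.] 210 [184. 153.  83.] top z 0.0310 topc [0.5503 0.2051] rect [550.5 204.2] [42.7 39.5] 63.8
[345. 218.] 459 [130. 138. 162.] top z 0.0593 topc [ 0.5246 -0.0655] rect [524.4 -65.6] [41.7 40.6] 77.0
[210. 234.] 361 [199. 178. 139.] top z 0.0371 topc [0.4712 0.2962] rect [471.  296.3] [57.3 41.4] 53.8
[282. 233.] 85 [168. 157. 138.] top z 0.0521 topc [0.478  0.1053] rect [478.1 105.4] [13.2 13.3] 63.6
[237. 275.] 90 [152. 142. 126.] top z 0.0467 topc [0.3641 0.2165] rect [364.3 216.4] [13.3 12.4] 38.3
```

View pics/crop.png

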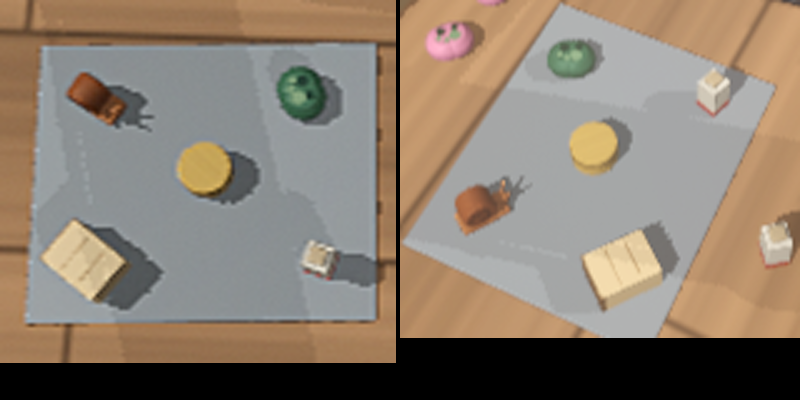

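The crop shows the snail's head pointing down and to the right at top-view crop (115,112). The offcut's bark end is at the lower left, and the seal is turned slightly.

```bash
python3 - <<'E'
from m import *
box={'seal':(.45,.505,.075,.135,.012,.06),'stone':(.585,.655,.09,.165,.010,.05),'snail':(.57,.65,.265,.34,.010,.06)}
for nm,(x0,x1,y0,y1,z0,z1) in box.items():
    for n in('side','top'):
        c=dict(np.load(n+'0.npz')); P=pts(c).reshape(-1,3)
        P=P[(P[:,0]>x0)&(P[:,0]<x1)&(P[:,1]>y0)&(P[:,1]<y1)&(P[:,2]>z0)&(P[:,2]<z1)]
        zt=np.percentile(P[:,2],98)
        for lo,hi in ((0,.004),(0,.012),(0,.05)):
            q=P[(P[:,2]<zt-lo+.002)&(P[:,2]>zt-hi)]
            r=cv2.minAreaRect((q[:,:2]*1000).astype('float32')); w,v=np.linalg.eigh(np.cov(q[:,:2].T))
            print(nm,n,hi,len(q),np.round(r[0],1),np.round(r[1],1),round(r[2],1),'pca',round(np.degrees(np.arctan2(v[1,1],v[0,1])),1),np.sqrt(w*1e6).round(1))
E
```

```text
seal side 0.004 35 [477.3 104.6] [14.9 14. ] 72.9 pca -154.3 [4.2 4.4]
seal side 0.012 87 [476.3 103.6] [22.2 23.7] 72.6 pca -160.0 [6.1 6.8]
seal side 0.05 169 [476.5 104.2] [23.4 23.7] 72.5 pca -154.0 [5.9 7.8]
seal top 0.004 21 [478.1 105.4] [13.2 13.3] 63.6 pca -146.1 [4.  4.2]
seal top 0.012 69 [478.2 103.9] [22.4 21.4] 72.4 pca 58.9 [6.3 6.4]
seal top 0.05 89 [478.2 104.5] [23.3 22. ] 74.6 pca 112.6 [6.7 7.1]
stone side 0.004 87 [618.9 127.1] [32.4 26.4] 21.2 pca -160.6 [7.3 8.7]
stone side 0.012 209 [618.  129.8] [43.8 34.4] 31.5 pca -152.3 [ 8.9 11.7]
stone side 0.05 244 [619.1 130.6] [49.1 36.8] 49.8 pca -151.8 [ 9.3 12.1]
stone top 0.004 60 [618.5 127.7] [34.1 25.3] 43.0 pca -149.5 [6.8 9.2]
stone top 0.012 177 [621.2 128.8] [43.8 39.1] 4.1 pca -161.8 [ 9.8 11.6]
stone top 0.05 198 [617.2 127.1] [51.3 44.6] 41.9 pca -152.0 [10.4 12.1]
snail side 0.004 73 [609.9 304.8] [19.8 24.2] 62.9 pca 164.9 [5.2 6.9]
snail side 0.012 157 [605.7 298.2] [45.1 24.8] 58.7 pca 61.8 [7.3 8.9]
snail side 0.05 303 [611.7 300.6] [50.8 45. ] 11.1 pca 60.2 [ 7.6 12.9]
snail top 0.004 21 [611.9 303.5] [15.2 22.3] 69.6 pca 144.3 [4.  6.9]
snail top 0.012 89 [611.5 304.9] [31.1 24.2] 61.9 pca 67.3 [7.1 8. ]
snail top 0.05 156 [608.4 299.2] [44.2 25.3] 62.0 pca 60.7 [ 7.2 11.1]
```

Call:
{"op": "carry_out", "data": {
  "motion": "0.03 0.04 0 0 0 5 0;0.03 0.04 0 0 0 5 0;0.03 0.04 0 0 0 5 0;0.03 0.04 0 0 0 5 0;0.03 0.04 0 0 0 5 0;0.03 0.04 0 0 0 5 0;0.03 0.04 0 0 0 0 0;0.03 0.04 0 0 0 0 0;0.025 0.04 0 0 0 0 0;0 0.04 0 0 0 0 0;0 0.04 0 0 0 0 0;0 0.04 0 0 0 0 0;0 0.04 0 0 0 0 0;0 0.04 0 0 0 0 0;0 0.04 0 0 0 0 0;0 0.04 0 0 0 0 0;0 0.04 -0.03 0 0 0 0;0 0.04 -0.04 0 0 0 0;0 0.04 -0.03 0 0 0 0;0 0.04 0 0 0 0 0"
}}

```text
time_s: 1.77
ee_pos: [0.4251, 0.2082, 0.1214]
eef_rot: [-3.138, 0.006, 0.906]
force: [0.2, 0.0, 0.2]
grip_width: 0.0941
grip_force: 0.0
```

Call:
{"op": "carry_out", "data": {
  "motion": "0.02 0.04 0 0 0 1.6 0;0.02 0.035 0 0 0 0 0;0 0 0 0 0 0 0;0 0 0 0 0 0 0"
}}

```text
time_s: 2.1
ee_pos: [0.4659, 0.2813, 0.1248]
eef_rot: [-3.141, 0.002, 0.936]
force: [0.6, -0.8, -0.5]
grip_width: 0.0942
grip_force: 0.0
```

Call:
{"op": "carry_out", "data": {
  "motion": "0.004 0.0145 -0.038 0 0 0 0;0 0 -0.04 0 0 0 0;0 0 -0.02 0 0 0 0;0 0 0 0 0 0 0"
}}

```text
time_s: 2.43
ee_pos: [0.4675, 0.2925, 0.0238]
eef_rot: [-3.138, 0.007, 0.934]
force: [-0.2, 0.4, -0.0]
grip_width: 0.0939
grip_force: 0.0
```

Call:
{"op": "carry_out", "data": {
  "motion": "0.0025 0.0033 -0.009 0 0 0 0;0 0 -0.008 0 0 0 0;0 0 0 0 0 0 200;0 0 0 0 0 0 200;0 0 0 0 0 0 200;0 0 0 0 0 0 200;0 0 0 0 0 0 200;0 0 0 0 0 0 200;0 0 0 0 0 0 200;0 0 0 0 0 0 200",
  "grip_force": 15
}}

```text
time_s: 3.27
ee_pos: [0.4727, 0.298, 0.0111]
eef_rot: [3.142, -0.0, 0.934]
force: [-1.4, 0.6, 0.5]
grip_width: 0.044
grip_force: 0.3
```

Call:
{"op": "carry_out", "data": {
  "motion": "0 0 0 0 0 0 230;0 0 0 0 0 0 230;0 0 0 0 0 0 230;0 0 0.02 0 0 0 230;0 0 0.04 0 0 0 230;0 0 0.03 0 0 0 230;0 0 0 0 0 0 230"
}}

```text
time_s: 3.85
ee_pos: [0.4749, 0.2992, 0.1069]
eef_rot: [3.138, -0.008, 0.934]
force: [1.1, 0.7, 1.3]
grip_width: 0.0419
grip_force: 15.0
```

Call:
{"op": "carry_out", "data": {
  "motion": "0.005 -0.033 0.005 0 0 3 230;0.005 -0.033 0 0 0 3 230;0.005 -0.033 0 0 0 3 230;0.005 -0.033 0 0 0 3 230;0.005 -0.033 0 0 0 3 230;0.005 -0.033 0 0 0 3 230;0.005 -0.033 0 0 0 3 230;0.005 -0.033 0 0 0 3 230;0.005 -0.033 0 0 0 3 230;0.005 -0.033 0 0 0 3 230;0.005 -0.033 0 0 0 3 230;0.005 -0.033 0 0 0 3 230;0.005 -0.033 0 0 0 3 230;0.0045 -0.033 0 0 0 3 230;0 -0.033 0 0 0 3 230;0 0 0 0 0 0 230;0 0 0 0 0 0 230;0 0 0 0 0 0 230"
}}

```text
time_s: 5.35
ee_pos: [0.5419, -0.1965, 0.1054]
eef_rot: [-3.141, -0.001, 1.719]
force: [-0.4, 0.1, -1.1]
grip_width: 0.0419
grip_force: 15.0
```

Call:
{"op": "carry_out", "data": {
  "motion": "0.0026 0.001 -0.03 0 0 0.3 230;0 0 -0.03 0 0 0 230;0 0 -0.02 0 0 0 230;0 0 0 0 0 0 230;0 0 0 0 0 0 230;0 0 0 0 0 0 230"
}}

```text
time_s: 5.85
ee_pos: [0.5456, -0.1956, 0.0275]
eef_rot: [3.14, 0.001, 1.726]
force: [0.4, 0.7, 0.6]
grip_width: 0.0422
grip_force: 15.0
```

Call:
{"op": "carry_out", "data": {
  "motion": "-0.001 0 -0.005 0 0 0 230;0 0 -0.003 0 0 0 230;0 0 0 0 0 0 230;0 0 0 0 0 0 230"
}}

```text
time_s: 6.18
ee_pos: [0.5438, -0.196, 0.0182]
eef_rot: [3.141, 0.0, 1.725]
force: [-0.5, -0.5, -0.2]
grip_width: 0.0419
grip_force: 15.0
```

Call:
{"op": "carry_out", "data": {
  "motion": "0 0 -0.002 0 0 0 230;0 0 0 0 0 0 230;0 0 0 0 0 0 230"
}}

```text
time_s: 6.43
ee_pos: [0.5441, -0.1962, 0.0166]
eef_rot: [3.141, 0.001, 1.725]
force: [-0.4, -0.3, 5.8]
grip_width: 0.042
grip_force: 15.0
```

Call:
{"op": "carry_out", "data": {
  "motion": "0 0 0 0 0 0 0;0 0 0 0 0 0 0;0 0 0 0 0 0 0;0 0 0 0 0 0 0;0 0 0.035 0 0 0 0;0 0 0.035 0 0 0 0;0.0045 0.033 0.02 0 0 -2.5 0;0.0045 0.033 0 0 0 -2.5 0;0.0045 0.033 0 0 0 -2.5 0;0.0045 0.033 0 0 0 -2.5 0;0.0045 0.033 0 0 0 -2.5 0;0.0045 0.033 0 0 0 -2.5 0;0.0045 0.033 0 0 0 -2.5 0;0.0045 0.033 0 0 0 -2.5 0;0.0045 0.033 0 0 0 -2.5 0;0.0045 0.033 0 0 0 -2.5 0;0.0045 0.033 0 0 0 -2.5 0;0.0045 0.033 0 0 0 -2.5 0;0.0045 0.033 0 0 0 -2.5 0;0.0045 0.033 0 0 0 -2.5 0"
}}

```text
time_s: 8.1
ee_pos: [0.6066, 0.2677, 0.1058]
eef_rot: [-3.141, 0.0, 1.112]
force: [0.3, -0.0, -0.3]
grip_width: 0.0944
grip_force: 0.0
```

Call:
{"op": "carry_out", "data": {
  "motion": "0.004 0.033 0 0 0 -2.8 0;0 0 0 0 0 0 0;0 0 0 0 0 0 0;0 0 0 0 0 0 0"
}}

```text
time_s: 8.43
ee_pos: [0.6106, 0.2986, 0.1056]
eef_rot: [-3.141, 0.001, 1.066]
force: [0.1, 0.7, -0.3]
grip_width: 0.0941
grip_force: 0.0
```

```bash
cat > look.py <<'E'
from m import *
import sys
for n in('side','top'):
    c=snap(n,n+sys.argv[1]+'.png')
    for o in comps(c,(.3,.68,-.4,.02),.016,.1): print(n,*o)
print(ctrl.get_obs()['ee_pos'])
E
python3 look.py 1
```

```text
top [444. 206.] 641 [136.  98.  79.] top z 0.0685 topc [ 0.5658 -0.3319] rect [ 565.6 -331.4] [58.7 59.9] 88.6
top [394. 212.] 364 [212. 189. 147.] top z 0.0427 topc [ 0.5456 -0.1981] rect [ 545.9 -198.4] [41.9 55.5] 8.5
top [345. 218.] 458 [105. 113. 136.] top z 0.0591 topc [ 0.5239 -0.0658] rect [524.3 -65.7] [40.8 42. ] 79.5
[0.61086791 0.29791976 0.1059917 ]
```

Call:
{"op": "carry_out", "data": {
  "motion": "0 0.006 -0.03 0 0 0 60;0 0 -0.035 0 0 0 60;0 0 -0.025 0 0 0 60;0 0 -0.007 0 0 0 60;0 0 0 0 0 0 60;0 0 0 0 0 0 60"
}}

```text
time_s: 9.03
ee_pos: [0.6115, 0.3047, 0.0105]
eef_rot: [3.141, -0.001, 1.065]
force: [-0.2, -1.2, 0.8]
grip_width: 0.0722
grip_force: 0.0
```

Call:
{"op": "carry_out", "data": {
  "motion": "0 0 -0.003 0 0 0 60;0 0 0 0 0 0 255;0 0 0 0 0 0 255;0 0 0 0 0 0 255;0 0 0 0 0 0 255;0 0 0 0 0 0 255;0 0 0 0 0 0 255;0 0 0 0 0 0 255;0 0 0 0 0 0 255;0 0 0 0 0 0 255",
  "grip_force": 12
}}

```text
time_s: 9.87
ee_pos: [0.6108, 0.305, 0.006]
eef_rot: [3.142, -0.0, 1.065]
force: [-0.1, 0.7, -0.6]
grip_width: 0.0242
grip_force: 12.0
```

Call:
{"op": "carry_out", "data": {
  "motion": "0 0 0 0 0 0 255;0 0 0 0 0 0 255;0 0 0 0 0 0 255"
}}

```text
time_s: 10.12
ee_pos: [0.6107, 0.305, 0.006]
eef_rot: [-3.142, 0.0, 1.065]
force: [-1.3, 0.6, 0.0]
grip_width: 0.0242
grip_force: 12.0
```

Call:
{"op": "carry_out", "data": {
  "motion": "0 0 0.03 0 0 0 255;0 0 0.04 0 0 0 255;-0.0044 -0.033 0.03 0 0 2.5 255;-0.0044 -0.033 0 0 0 2.5 255;-0.0044 -0.033 0 0 0 2.5 255;-0.0044 -0.033 0 0 0 2.5 255;-0.0044 -0.033 0 0 0 2.5 255;-0.0044 -0.033 0 0 0 2.5 255;-0.0044 -0.033 0 0 0 2.5 255;-0.0044 -0.033 0 0 0 2.5 255;-0.0044 -0.033 0 0 0 2.5 255;-0.0044 -0.033 0 0 0 2.5 255;-0.0044 -0.033 0 0 0 2.5 255;-0.0044 -0.033 0 0 0 2.5 255;-0.0044 -0.033 0 0 0 2.5 255;-0.0044 -0.033 0 0 0 2.5 255;-0.0044 -0.033 0 0 0 2.5 255;0 -0.004 0 0 0 0 255;0 0 0 0 0 0 255;0 0 0 0 0 0 255"
}}

```text
time_s: 11.78
ee_pos: [0.545, -0.1912, 0.1038]
eef_rot: [-3.141, -0.0, 1.719]
force: [0.5, 0.5, -1.1]
grip_width: 0.0244
grip_force: 12.0
```

Call:
{"op": "carry_out", "data": {
  "motion": "0 -0.0026 -0.025 0 0 0 255;0 0 -0.025 0 0 0 255;0 0 -0.005 0 0 0 255;0 0 0 0 0 0 255;0 0 0 0 0 0 255;0 0 0 0 0 0 255;0 0 0 0 0 0 255"
}}

```text
time_s: 12.37
ee_pos: [0.5458, -0.1942, 0.0503]
eef_rot: [3.14, 0.001, 1.72]
force: [-0.3, 0.8, -0.5]
grip_width: 0.024
grip_force: 12.0
```

Call:
{"op": "carry_out", "data": {
  "motion": "-0.0006 0 -0.005 0 0 0 255;0 0 -0.002 0 0 0 255;0 0 0 0 0 0 255;0 0 0 0 0 0 255;0 0 0 0 0 0 255"
}}

```text
time_s: 12.78
ee_pos: [0.5444, -0.1943, 0.0418]
eef_rot: [-3.141, -0.0, 1.72]
force: [-1.0, 0.7, 0.0]
grip_width: 0.024
grip_force: 12.0
```

Call:
{"op": "carry_out", "data": {
  "motion": "0 0 -0.001 0 0 0 255;0 0 0 0 0 0 255;0 0 0 0 0 0 255"
}}

```text
time_s: 13.03
ee_pos: [0.5446, -0.1944, 0.0416]
eef_rot: [3.141, 0.0, 1.72]
force: [-3.0, 1.4, 6.9]
grip_width: 0.0241
grip_force: 12.0
```

Call:
{"op": "carry_out", "data": {
  "motion": "0 0 0 0 0 0 60;0 0 0 0 0 0 60;0 0 0 0 0 0 60;0 0 0.02 0 0 0 60;0 0 0.035 0 0 0 60;0 0 0.035 0 0 0 60;0.006 0.027 0 0 0 -5.9 60;0.006 0.027 0 0 0 -5.9 60;0.006 0.027 0 0 0 -5.9 60;0.006 0.027 0 0 0 -5.9 60;0.006 0.027 0 0 0 -5.9 60;0.006 0.027 0 0 0 -5.9 60;0.006 0.027 0 0 0 -5.9 60;0.006 0.027 0 0 0 -5.9 60;0.006 0.027 -0.01 0 0 -5.9 60;0.006 0.027 -0.02 0 0 -5.9 60;0.006 0.027 -0.02 0 0 -5.9 60;0.006 0.027 0 0 0 -5.6 60;0 0 0 0 0 0 60;0 0 0 0 0 0 60"
}}

```text
time_s: 14.7
ee_pos: [0.6163, 0.1307, 0.0804]
eef_rot: [-3.141, 0.001, 0.492]
force: [0.6, -0.6, 0.8]
grip_width: 0.072
grip_force: 0.0
```

```bash
python3 look.py 2; python3 - <<'E'
import cv2,numpy as np
a=cv2.resize(cv2.imread('pics/top2.png')[150:270,320:470],None,fx=2.6,fy=2.6);b=cv2.resize(cv2.imread('pics/side2.png')[90:230,280:420],None,fx=2.8,fy=2.8)
o=np.zeros((400,800,3),'uint8'); o[:a.shape[0],:a.shape[1]]=a;o[:b.shape[0],400:400+b.shape[1]]=b
cv2.imwrite('pics/crop2.png',o)
E
```

```text
side [350. 164.] 149 [132. 109.  82.] top z 0.0448 topc [ 0.5344 -0.1793] rect [ 537.  -176.4] [38.9 12.9] 32.2
side [338. 193.] 492 [145. 151. 179.] top z 0.0598 topc [ 0.5226 -0.0659] rect [523.3 -66.5] [44.5 43. ] 10.4
top [444. 206.] 639 [136.  99.  79.] top z 0.0685 topc [ 0.5659 -0.3315] rect [ 566.8 -332.2] [58.7 59.1] 23.0
top [394. 212.] 368 [128.  98.  69.] top z 0.0775 topc [ 0.5463 -0.1929] rect [ 546.6 -193.6] [24.5 23.9] 0.7
top [345. 218.] 457 [129. 139. 164.] top z 0.0590 topc [ 0.5232 -0.0654] rect [524.5 -65.7] [40.7 42.6] 0.5
[0.61646713 0.12909568 0.08104548]
```

View pics/crop2.png

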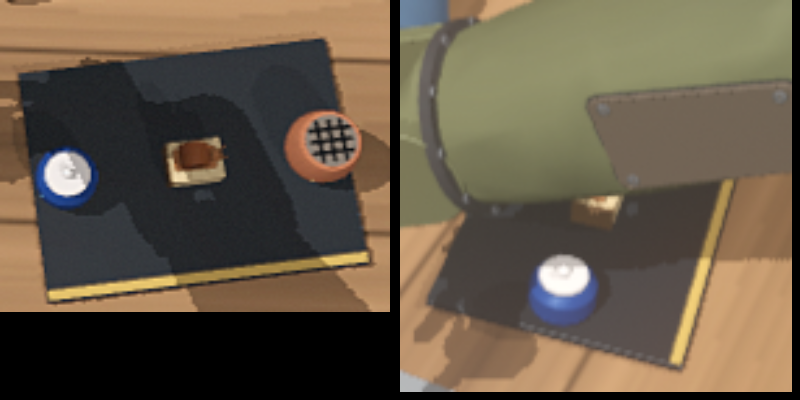

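The top view shows the snail upright on the middle of the offcut at crop (195,158), with the pot and jar unmoved. In the side view the arm hides it.

Call:
{"op": "carry_out", "data": {
  "motion": "0.002 -0.001 -0.03 0 0 0 60;0 0 -0.03 0 0 0 60;0 0 -0.012 0 0 0 60;0 0 0 0 0 0 60;0 0 0 0 0 0 60;0 0 0 0 0 0 60"
}}

```text
time_s: 15.3
ee_pos: [0.6194, 0.1285, 0.0108]
eef_rot: [3.141, -0.002, 0.489]
force: [0.2, -0.2, -0.2]
grip_width: 0.0719
grip_force: 0.0
```

Call:
{"op": "carry_out", "data": {
  "motion": "0 0 -0.004 0 0 0 60;0 0 0 0 0 0 60;0 0 0 0 0 0 60;0 0 0 0 0 0 255;0 0 0 0 0 0 255;0 0 0 0 0 0 255;0 0 0 0 0 0 255;0 0 0 0 0 0 255;0 0 0 0 0 0 255;0 0 0 0 0 0 255;0 0 0 0 0 0 255",
  "grip_force": 15
}}

```text
time_s: 16.22
ee_pos: [0.6185, 0.1287, 0.0049]
eef_rot: [3.142, -0.0, 0.489]
force: [-0.2, -0.4, 0.8]
grip_width: 0.0395
grip_force: 15.0
```

Call:
{"op": "carry_out", "data": {
  "motion": "0 0 0.03 0 0 0 255;0 0 0.04 0 0 0 255;-0.012 -0.028 0.035 0 0 -1.6 255;-0.012 -0.028 0 0 0 -1.6 255;-0.012 -0.028 0 0 0 -1.6 255;-0.012 -0.028 0 0 0 -1.6 255;-0.012 -0.028 0 0 0 -1.6 255;-0.012 -0.028 0 0 0 -1.6 255;-0.012 -0.028 0 0 0 -1.6 255;-0.012 -0.028 0 0 0 -1.6 255;-0.012 -0.028 0 0 0 -1.6 255;-0.012 -0.028 0 0 0 -1.6 255;-0.012 -0.028 0 0 0 -1.6 255;-0.015 -0.03 0 0 0 -1.6 255;0 0 0 0 0 0 255;0 0 0 0 0 0 255;0 0 0 0 0 0 255"
}}

```text
time_s: 17.63
ee_pos: [0.4728, -0.2061, 0.1063]
eef_rot: [-3.141, -0.0, 0.154]
force: [0.4, -0.8, -0.3]
grip_width: 0.0392
grip_force: 15.0
```

Call:
{"op": "carry_out", "data": {
  "motion": "-0.0012 -0.0035 -0.03 0 0 0 255;0 0 -0.03 0 0 0 255;0 0 -0.025 0 0 0 255;0 0 0 0 0 0 255;0 0 0 0 0 0 255;0 0 0 0 0 0 255;0 0 0 0 0 0 255"
}}

```text
time_s: 18.22
ee_pos: [0.4726, -0.21, 0.0231]
eef_rot: [3.14, -0.002, 0.155]
force: [-0.0, -0.7, -0.4]
grip_width: 0.0389
grip_force: 15.0
```

Call:
{"op": "carry_out", "data": {
  "motion": "-0.0008 0 -0.006 0 0 0 255;0 0 -0.003 0 0 0 255;0 0 -0.001 0 0 0 255;0 0 0 0 0 0 255;0 0 0 0 0 0 255"
}}

```text
time_s: 18.63
ee_pos: [0.4707, -0.2099, 0.0114]
eef_rot: [-3.142, 0.0, 0.154]
force: [1.8, -0.0, -1.1]
grip_width: 0.0389
grip_force: 15.0
```

Call:
{"op": "carry_out", "data": {
  "motion": "0 0 -0.001 0 0 0 255;0 0 0 0 0 0 255;0 0 0 0 0 0 255"
}}

```text
time_s: 18.88
ee_pos: [0.4708, -0.21, 0.0108]
eef_rot: [3.141, -0.0, 0.154]
force: [-1.8, 0.8, 4.7]
grip_width: 0.039
grip_force: 15.0
```

Call:
{"op": "carry_out", "data": {
  "motion": "0 0 0 0 0 0 60;0 0 0 0 0 0 60;0 0 0 0 0 0 60;0 0 0.02 0 0 0 60;0 0 0.035 0 0 0 60;0 0 0.035 0 0 0 60;0 0.028 0 0 0 -2.4 60;0 0.028 0 0 0 -2.4 60;0 0.028 0 0 0 -2.4 60;0 0.028 0 0 0 -2.4 60;0.001 0.028 0 0 0 -2.4 60;0.001 0.028 0 0 0 -2.4 60;0.001 0.028 0 0 0 -2.4 60;0.001 0.028 0 0 0 -2.4 60;0.001 0.028 0 0 0 -2.4 60;0.001 0.03 0 0 0 -2.4 60;0.0005 0.032 0 0 0 -2.3 60;0 0 -0.015 0 0 0 60;0 0 0 0 0 0 60;0 0 0 0 0 0 60"
}}

```text
time_s: 20.55
ee_pos: [0.4767, 0.1039, 0.0849]
eef_rot: [3.141, 0.001, -0.304]
force: [0.3, -0.2, 0.8]
grip_width: 0.0713
grip_force: 0.0
```

```bash
python3 look.py 3
```

```text
top [444. 206.] 641 [132.  95.  76.] top z 0.0685 topc [ 0.5657 -0.3314] rect [ 564.1 -333. ] [59.1 57.7] 24.9
top [395. 212.] 367 [155. 118.  83.] top z 0.0770 topc [ 0.5467 -0.1932] rect [ 546.5 -193.8] [23.2 21.1] 10.3
top [345. 218.] 459 [136. 145. 170.] top z 0.0587 topc [ 0.5247 -0.0667] rect [524.7 -65.7] [40.3 42.5] 1.0
top [398. 239.] 214 [51. 79. 60.] top z 0.0354 topc [ 0.4738 -0.2079] rect [ 474.  -208.6] [29.4 35.5] 89.6
[0.47737179 0.10340976 0.08572847]
```

Call:
{"op": "carry_out", "data": {
  "motion": "0 0.0005 -0.03 0 0 0 60;0 0 -0.03 0 0 0 60;0 0 -0.015 0 0 0 60;0 0 0 0 0 0 60;0 0 0 0 0 0 60;0 0 0 0 0 0 60;0 0 0 0 0 0 255;0 0 0 0 0 0 255;0 0 0 0 0 0 255;0 0 0 0 0 0 255;0 0 0 0 0 0 255;0 0 0 0 0 0 255;0 0 0 0 0 0 255;0 0 0 0 0 0 255;0 0 0 0 0 0 255;0 0 0 0 0 0 255;0 0 0 0 0 0 255"
}}

```text
time_s: 22.07
ee_pos: [0.4772, 0.1046, 0.0103]
eef_rot: [-3.142, 0.0, -0.305]
force: [-1.2, 0.2, 0.1]
grip_width: 0.022
grip_force: 15.0
```

Call:
{"op": "carry_out", "data": {
  "motion": "0 0 0.03 0 0 0 255;0 0 0.04 0 0 0 255;0 0 0.03 0 0 0 255;0.012 -0.027 0 0 0 2.4 255;0.012 -0.027 0 0 0 2.4 255;0.012 -0.027 0 0 0 2.4 255;0.012 -0.027 0 0 0 2.4 255;0.012 -0.027 0 0 0 2.4 255;0.012 -0.027 0 0 0 2.4 255;0.012 -0.027 0 0 0 2.4 255;0.012 -0.027 0 0 0 2.4 255;0.012 -0.027 0 0 0 2.4 255;0.012 -0.027 0 0 0 2.4 255;0.01 -0.025 0 0 0 2.2 255;0 0 0 0 0 0 255;0 0 0 0 0 0 255;0 0 0 0 0 0 255"
}}

```text
time_s: 23.48
ee_pos: [0.6068, -0.1899, 0.1099]
eef_rot: [-3.141, 0.001, 0.152]
force: [0.7, -0.0, -0.2]
grip_width: 0.0215
grip_force: 15.0
```

Call:
{"op": "carry_out", "data": {
  "motion": "0 0.001 -0.03 0 0 0 255;0 0 -0.03 0 0 0 255;0 0 -0.025 0 0 0 255;0 0 -0.004 0 0 0 255;0 0 0 0 0 0 255;0 0 0 0 0 0 255;0 0 0 0 0 0 255;0 0 0 0 0 0 255"
}}

```text
time_s: 24.15
ee_pos: [0.608, -0.1895, 0.0232]
eef_rot: [3.14, -0.002, 0.153]
force: [0.2, 0.3, -0.6]
grip_width: 0.0217
grip_force: 15.0
```

Call:
{"op": "carry_out", "data": {
  "motion": "-0.0007 0.0003 -0.004 0 0 0 255;0 0 0 0 0 0 255;0 0 0 0 0 0 255;0 0 0 0 0 0 255"
}}

```text
time_s: 24.48
ee_pos: [0.6065, -0.1891, 0.0174]
eef_rot: [3.142, -0.0, 0.152]
force: [-1.5, 0.7, -0.4]
grip_width: 0.0223
grip_force: 15.0
```

Call:
{"op": "carry_out", "data": {
  "motion": "0 0 -0.0015 0 0 0 255;0 0 0 0 0 0 255;0 0 0 0 0 0 255"
}}

```text
time_s: 24.73
ee_pos: [0.6068, -0.1892, 0.0162]
eef_rot: [3.141, -0.001, 0.152]
force: [0.3, 0.1, 4.2]
grip_width: 0.0219
grip_force: 15.0
```

Call:
{"op": "carry_out", "data": {
  "motion": "0 0 0 0 0 0 60;0 0 0 0 0 0 60;0 0 0 0 0 0 60;0 0 0.02 0 0 0 60;0 0 0.035 0 0 0 60;0 0 0.035 0 0 0 60;-0.0045 0.03 0 0 0 0 60;-0.0045 0.03 0 0 0 0 60;-0.0045 0.03 0 0 0 0 60;-0.0045 0.03 0 0 0 0 60;-0.0045 0.03 0 0 0 0 60;-0.0045 0.03 0 0 0 0 60;-0.0045 0.03 0 0 0 0 60;-0.0045 0.03 0 0 0 0 60;-0.0045 0.03 0 0 0 0 60;-0.0045 0.03 0 0 0 0 60;-0.0045 0.03 0 0 0 0 60;-0.0045 0.032 0 0 0 0 60;-0.003 0.032 0 0 0 0 60;0 0 -0.02 0 0 0 60"
}}

```text
time_s: 26.4
ee_pos: [0.5502, 0.21, 0.0888]
eef_rot: [-3.14, -0.006, 0.156]
force: [1.2, -0.1, 0.4]
grip_width: 0.072
grip_force: 0.0
```

Call:
{"op": "carry_out", "data": {
  "motion": "0 0 -0.02 0 0 0 60;0 0 0 0 0 0 60;0 0 0 0 0 0 60"
}}

```text
time_s: 26.65
ee_pos: [0.5491, 0.2047, 0.0654]
eef_rot: [3.141, 0.002, 0.152]
force: [-0.7, 1.0, 0.6]
grip_width: 0.0717
grip_force: 0.0
```

```bash
python3 look.py 4
```

```text
side [341. 202.] 52 [64. 65. 85.] top z 0.0394 topc [ 0.5022 -0.0451] rect [502.7 -44.7] [18.7  4.1] 35.1
top [391. 190.] 99 [178. 167. 149.] top z 0.0568 topc [ 0.6072 -0.1873] rect [ 607.  -187.7] [12.9 16.4] 22.4
top [444. 206.] 641 [135.  97.  78.] top z 0.0683 topc [ 0.566  -0.3311] rect [ 564.5 -331.5] [59.7 59.6] 80.5
top [394. 212.] 371 [157. 120.  85.] top z 0.0774 topc [ 0.5459 -0.1919] rect [ 546.3 -192.9] [24.4 23.5] 4.8
top [345. 218.] 458 [100. 107. 126.] top z 0.0585 topc [ 0.5249 -0.0663] rect [524.2 -66.9] [43.2 42.2] 11.7
top [398. 239.] 214 [62. 94. 72.] top z 0.0360 topc [ 0.4729 -0.2091] rect [ 473.6 -209.7] [28.6 35.1] 84.5
[0.55005321 0.20472281 0.06696659]
```

Call:
{"op": "carry_out", "data": {
  "motion": "0.0003 -0.0007 -0.03 0 0 0 60;0 0 -0.024 0 0 0 60;0 0 -0.004 0 0 0 60;0 0 0 0 0 0 60;0 0 0 0 0 0 60;0 0 0 0 0 0 60;0 0 0 0 0 0 255;0 0 0 0 0 0 255;0 0 0 0 0 0 255;0 0 0 0 0 0 255;0 0 0 0 0 0 255;0 0 0 0 0 0 255;0 0 0 0 0 0 255;0 0 0 0 0 0 255;0 0 0 0 0 0 255"
}}

```text
time_s: 28.0
ee_pos: [0.5498, 0.2042, 0.008]
eef_rot: [-3.142, -0.0, 0.152]
force: [-2.2, -0.1, 4.0]
grip_width: 0.0437
grip_force: 15.0
```

Call:
{"op": "carry_out", "data": {
  "motion": "0 0 0.03 0 0 0 255;0 0 0.04 0 0 0 255;-0.0046 -0.033 0.03 0 0 0 255;-0.0046 -0.033 0 0 0 0 255;-0.0046 -0.033 0 0 0 0 255;-0.0046 -0.033 0 0 0 0 255;-0.0046 -0.033 0 0 0 0 255;-0.0046 -0.033 0 0 0 0 255;-0.0046 -0.033 0 0 0 0 255;-0.0046 -0.033 0 0 0 0 255;-0.0046 -0.033 0 0 0 0 255;-0.0046 -0.033 0 0 0 0 255;-0.0046 -0.033 0 0 0 0 255;-0.0046 -0.033 0 0 0 0 255;-0.0046 -0.033 0 0 0 0 255;-0.0046 -0.033 0 0 0 0 255;-0.0046 -0.033 0 0 0 0 255;-0.0043 -0.033 0 0 0 0 255;0 -0.022 0 0 0 0 255;0 0 0 0 0 0 255"
}}

```text
time_s: 29.67
ee_pos: [0.4759, -0.3471, 0.1052]
eef_rot: [3.141, 0.0, 0.149]
force: [-0.1, -0.9, -0.8]
grip_width: 0.0438
grip_force: 15.0
```

Call:
{"op": "carry_out", "data": {
  "motion": "0 0 0 0 0 0 255;0 0 0 0 0 0 255"
}}

```text
time_s: 29.83
ee_pos: [0.4767, -0.3429, 0.1053]
eef_rot: [-3.141, 0.0, 0.153]
force: [0.3, -0.4, -0.1]
grip_width: 0.044
grip_force: 15.0
```

Now down to a TCP height of about 0.014.

Call:
{"op": "carry_out", "data": {
  "motion": "0 -0.0025 -0.03 0 0 0 255;0 0 -0.03 0 0 0 255;0 0 -0.025 0 0 0 255;0 0 -0.004 0 0 0 255;0 0 0 0 0 0 255;0 0 0 0 0 0 255;0 0 0 0 0 0 255;0 0 0 0 0 0 255"
}}

```text
time_s: 30.5
ee_pos: [0.4774, -0.3462, 0.0182]
eef_rot: [3.14, -0.001, 0.153]
force: [-0.2, 0.2, -1.0]
grip_width: 0.0438
grip_force: 15.0
```

Call:
{"op": "carry_out", "data": {
  "motion": "0 0 -0.002 0 0 0 255;0 0 0 0 0 0 255;0 0 0 0 0 0 255;0 0 0 0 0 0 255"
}}

```text
time_s: 30.83
ee_pos: [0.4768, -0.346, 0.0148]
eef_rot: [3.142, -0.0, 0.152]
force: [0.3, 0.3, -0.8]
grip_width: 0.0435
grip_force: 15.0
```

Call:
{"op": "carry_out", "data": {
  "motion": "0 0 -0.0015 0 0 0 255;0 0 0 0 0 0 255;0 0 0 0 0 0 255"
}}

```text
time_s: 31.08
ee_pos: [0.4769, -0.3461, 0.0133]
eef_rot: [3.141, -0.0, 0.152]
force: [-0.0, -0.3, 0.2]
grip_width: 0.0437
grip_force: 15.0
```

Call:
{"op": "carry_out", "data": {
  "motion": "0 0 -0.001 0 0 0 255;0 0 0 0 0 0 255;0 0 0 0 0 0 255"
}}

```text
time_s: 31.33
ee_pos: [0.4771, -0.3461, 0.013]
eef_rot: [3.141, -0.001, 0.152]
force: [-1.9, 1.2, 10.7]
grip_width: 0.0436
grip_force: 15.0
```

Contact. Releasing and retreating to the robot's side for the check.

Call:
{"op": "carry_out", "data": {
  "motion": "0 0 0.0005 0 0 0 60;0 0 0 0 0 0 60;0 0 0 0 0 0 60;0 0 0 0 0 0 60;0 0 0.02 0 0 0 60;0 0 0.035 0 0 0 60;0 0 0.035 0 0 0 60;0 0 0.035 0 0 0 60;-0.03 -0.03 0.03 0 0 0 60;-0.03 -0.03 0.03 0 0 0 60;-0.03 -0.03 0 0 0 0 60;-0.03 -0.03 0 0 0 0 60;-0.03 -0.03 0 0 0 0 60;-0.03 -0.03 0 0 0 0 60;-0.03 0 0 0 0 0 60;-0.03 0 0 0 0 0 60;0 0 0 0 0 0 60;0 0 0 0 0 0 60"
}}

```text
time_s: 32.83
ee_pos: [0.2497, -0.5122, 0.1859]
eef_rot: [3.142, -0.0, 0.15]
force: [0.5, 0.1, 0.4]
grip_width: 0.072
grip_force: 0.0
```

```bash
python3 look.py 5; python3 - <<'E'
import cv2,numpy as np
a=cv2.resize(cv2.imread('pics/top5.png')[150:270,320:470],None,fx=2.6,fy=2.6);b=cv2.resize(cv2.imread('pics/side5.png')[90:230,280:420],None,fx=2.8,fy=2.8)
o=np.zeros((400,800,3),'uint8'); o[:a.shape[0],:a.shape[1]]=a;o[:b.shape[0],400:400+b.shape[1]]=b
cv2.imwrite('pics/crop5.png',o)
E
```

```text
side [363. 125.] 548 [162. 112.  85.] top z 0.0699 topc [ 0.5646 -0.3324] rect [ 564.7 -332.1] [58.1 61.4] 22.2
side [392. 135.] 191 [210. 176. 101.] top z 0.0378 topc [ 0.4776 -0.3458] rect [ 477.3 -347. ] [42.4 42.7] 74.7
side [351. 158.] 367 [167. 127.  92.] top z 0.0784 topc [ 0.5445 -0.1925] rect [ 544.6 -192.4] [23.2 25.5] 10.9
side [330. 152.] 134 [193. 179. 161.] top z 0.0570 topc [ 0.6063 -0.1893] rect [ 606.  -190.8] [21.5 13.9] 65.2
side [376. 166.] 183 [107. 130. 101.] top z 0.0370 topc [ 0.4712 -0.2087] rect [ 471.2 -209.4] [34.7 32. ] 2.4
side [338. 193.] 493 [152. 154. 181.] top z 0.0596 topc [ 0.5221 -0.0651] rect [521.4 -65.9] [44.8 44. ] 36.7
top [391. 190.] 98 [168. 157. 140.] top z 0.0564 topc [ 0.6064 -0.1874] rect [ 607. -187.] [16.3 13.6] 1.0
top [444. 206.] 636 [115.  81.  65.] top z 0.0682 topc [ 0.5655 -0.3319] rect [ 565.5 -331.5] [59.5 58.3] 1.4
top [394. 212.] 368 [146. 110.  77.] top z 0.0774 topc [ 0.5462 -0.1927] rect [ 546.3 -191.8] [24.2 19.2] 9.4
top [345. 218.] 457 [129. 137. 162.] top z 0.0586 topc [ 0.5245 -0.0661] rect [524.7 -65.7] [40.3 42.6] 1.7
top [398. 239.] 214 [ 66. 100.  76.] top z 0.0356 topc [ 0.4737 -0.2086] rect [ 473.8 -209.8] [35.1 27.1] 1.1
top [449. 239.] 232 [194. 161.  87.] top z 0.0363 topc [ 0.4795 -0.3437] rect [ 479.3 -344.9] [39.9 40.9] 29.4
[ 0.25137966 -0.51190156  0.18584124]
```

View pics/crop5.png

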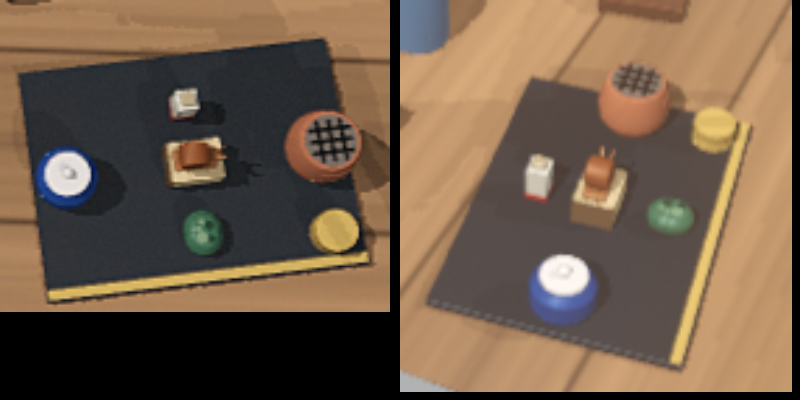

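The top crop shows seal (185,103), offcut with snail (195,160) and stone (203,232) in line, with the tin (334,231) in front of the pot. In the side crop everything stands upright and clear of the gripper, and the pot and jar have not moved.

```bash
python3 -c "
from station import ctrl
print(ctrl.hand_in())"
```

```text
the job is handed in; nothing more can be done
None
```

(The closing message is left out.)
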